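Hold a terminal cover square in the sealing-board corner

TASK

Shut the lid of the pine seal box all the way; its top is the sealing board. Then set the aluminium terminal cover right way up on the board and press it into the corner, long side flush against the long fence and one end against the short fence, and finish while still holding it there with a light push against both fences: do not let go. Leave everything else on the table where it is.

Things in the scene. Friction and masses are not known exactly. Their poses are not given: they have to be found in the camera images.
- pine_box: open pine box fixed to the table, 180 (x) x 240 (y) x 60 mm high, holding four lead seals; origin at the centre of its underside, z up, its front looks to its -x. Its hinged lid doubles as the sealing board. The box can stand turned by up to 0.25 rad
- lid (a joint): lid angle in rad: 0 = shut flat, grows as it opens; starts at 0.9 to 1.35. Hinged along the box's y at its far (+x) upper edge, so the open lid's outer face (the board) looks to the box's +x and up. Stiff hinge: stays where left, must be pushed down all the way (1 to 3 N near the front edge). Pine panel 180 deep, 240 wide, 10 mm thick; shut, its top is 70.5 mm above the table
- lid_hinge (a point): mid-width point of the hinge line, 90 mm towards +x from the box's centre and 60.5 mm above the table; turns with the lid: shut, its axes are the box's. The lid reaches 180 mm towards its -x and 120 mm either way in y; underside at z = 0, outer face at z = +10 mm
- lid_front (a point): middle of the lid's free front edge, on the outer face; turns with the lid. The board is plain wood: a cover pressed down on it drags with several newtons of friction, one that only rests on it slides easily
- corner (a point): inside corner of the two fences on the lid's outer face (the board), at (-16, 95, 10) mm from lid_hinge; turns with the lid. With the lid shut its axes are the box's: the long fence's inner face is the plane x = 0, the short fence's is y = 0, the free board lies to -x and -y, its face at z = 0
- long_fence: wooden strip fixed on the lid's outer face along the hinge edge, 12 mm wide, 210 mm long (along the box's y), 14 mm high. Origin on the hinge line at mid width (same frame as point lid_hinge)
- short_fence: wooden strip fixed on the lid's outer face square to the long one, at the box's +y side, 12 mm wide, 95 mm long (along the box's x), 14 mm high; it meets the long fence. Origin on the hinge line at mid width (same frame as point lid_hinge)
- cover: loose aluminium meter terminal cover, an open-bottomed shell 120 (x) x 64 (y) x 24 mm high, lying on the table right way up, 0.13 to 0.21 kg; on the middle of its top stands a lug to grip, 40 mm long (x) x 14 mm wide (y) x 26 mm high, so 50 mm in all. Origin at the centre of its underside, z up; the same after a half turn about z
- seal_cup: red plastic seal cup, bystander: open round cup 62 mm across, 65 mm high; origin at the centre of its underside
- die: bronze crimping die, bystander: turned round block 48 mm across the foot, 52 mm high, 0.4 kg; origin at the centre of its underside
- tin: round flat tin, bystander: 62 mm across, 20 mm high; origin at the centre of its underside
- pliers: sealing pliers lying flat, bystander: about 150 mm long along its x, 12 mm high; origin at the pivot, on the table
- screwdriver: screwdriver lying flat, bystander: along its x, tip to +x; origin on the table beneath it
- tea_glass: small tea glass, bystander: 60 mm across, 85 mm high; origin at the centre of its underside
Mind the look-alikes: they are no part of the job. Leave any green or yellow look-alike of the cover alone.

How it is judged:
On the way:
1. the lid is shut all the way (value of joint lid below 0.04 rad), for 0.2 s.
At the end, for the whole second after the job is handed in: lid shut (under 0.04 rad); cover flat, right way up on the board (4 mm, 0.05 rad), long side parallel to the long fence (0.04 rad), sides within 3 mm of both fences, pressing each with over 1 N; fingers still push or grip it (over 1 N), at rest; the program finishes holding it so (value of joint lid below 0.04 rad and x of cover in the frame of corner between -0.035 and -0.029 m and y of cover in the frame of corner between -0.063 and -0.057 m and z of cover in the frame of corner between -0.003 and 0.004 m and angle between cover's own z axis and vertical below 0.05 rad and angle between the x axis of cover and the y axis of corner, either way round below 0.04 rad and contact force between cover and long_fence above 1 N and contact force between cover and short_fence above 1 N and contact force between the fingers and cover above 1 N and linear speed of cover below 0.02 m/s); the arm keeps its last pose, push and grip.
It fails at once if any of the other loose things on the table is shifted by more than 20 mm (distance of any of seal_cup, die, tin, pliers, screwdriver, tea_glass from where it was at the start of the episode above 0.02 m).
It also fails if it takes over 58 s, if anything falls off the work surface, if the arm or the gripper's body presses on something with over 40 N, if the wrist force passes 120 N, or if a joint passes its speed limit or range.

ROBOT

A 7-joint arm with a two-finger parallel gripper is mounted at the origin on the work surface. World frame = base frame: x ahead of the robot, y to its left, z up, the work surface at z = 0. Lengths are in m, angles in rad, forces in N, time in s.
With the tool pointing down it reaches from about 0.425 to 0.925 m from the base axis. Payload 6.8 kg.
Tool frame: the origin (TCP) lies where the fingers leave the gripper's body, on its centre line; the fingertips stand 73 mm ahead of it and the grasp point (between the pads) lies 54 mm ahead of it; z points along the fingers, y is the direction in which the jaws open and shut (so a half turn about z gives the same grasp; the last joint's range is limited). The gripper opens to 85 mm and grips with 20 to 120 N. Pads are 22 mm wide; open, the fingers measure 114 mm over their backs; the gripper's body (76 mm by 85 mm) begins 54 mm behind the grasp point. The pads swing forward as they close: fully open they stand 13 mm farther back than shut.
Start: joints at [-0.108, 0.477, 0.022, 1.555, -0.011, 1.109, -0.083], TCP at [0.675, 0, 0.304] pointing down, gripper open.
Joint ranges: [-2.96, 2.96], [-0.34, 2.1], [-1.41, 1.46], [0.24, 2.44], [-1.37, 4.51], [0.17, 1.92], [-2.96, 2.96]. Speed limits (rad/s): [2.39, 2.39, 3.14, 3.14, 3.14, 3.14, 3.14].

INTERFACE

Orientations are given as a rotation vector (axis times angle).
In Python, from bench import * gives the robot as it stands.
- The arm moves only by the shell command python3 -m crank 'ROWS' [FORCE]. ROWS is JSON, a list of rows, each an object of numbers: "wx", "wy", "wz": the turn, a rotation vector about the world's x, y, z in rad; "dx", "dy", "dz": the shift along the world's x, y, z in mm; "grip": the finger opening in mm, from 0 to 85.4. A call has 1 to 8 rows; each row is the pose to reach, as a shift and turn from the pose measured when the call began; what a row does not reach only later rows make up. A row lasts 1/8 s, in which the tool goes at most 62.5 mm and 10.7 degrees, less where a joint would pass 70% of its speed; a pose out of reach is approached as far as the arm can. A call with a gripper value outside its range is refused whole. The fingers move at their own pace and stop on an object; FORCE is the grip in N (left out, the last holds). Time passes only in rows, so rows that repeat a pose let the fingers close. It gives the time, the measured TCP pose, the force and the opening at its end, in the units of the state.
- state(): the state, without advancing time (a new reading comes with each control period).
- camera(name): name is "scene" or "side" or "wrist"; returns (picture, depth): 384x512x3 uint8, red, green, blue; 384x512 float32, m along the optical axis (not along the pixel's ray), 0 where there is no reading.
- camera_params(name): a dict with "fx", "fy", "cx", "cy" (pixels), "world_from_camera" (4x4, takes a point from camera to world coordinates). Camera axes: x right, y down, z forward; pixel columns grow to the right and rows downward; lengths in m; the calibration is good to about 2 mm. A picture is of the moment at which its call begins: read the wrist's pose just before it. camera_params takes no time and is no camera call; for the wrist camera it gives the pose at the moment of the call.
- sign_off(): hands the job in, once; it reports no verdict.
Trained networks look in the newest picture that a camera, given by its name, has taken for a name from the list of things; names that differ only in an ending like _2 or _b are one class to them, and where a whole thing is asked for, a point or a joint stands for the part that bears it (a point fixed in the world has none). Each returns a list of dicts, best first, with "conf" (0 to 1); they miss things now and then, are a little off and sometimes report something else, mostly with a low value. They report only what shows in the picture. A call takes as long as a camera call. They do not tell look-alikes from the thing itself.
- cut_out(camera, target): "mask" (384x512 bool, what is visible of it) and "extent" ([centre column, centre row, width, height] in pixels, round what is visible of it).
The state is a dict: "t": time; "joints": joint angles; "qd": joint speeds; "tau": joint torques, N m; "eef_pos": TCP position; "orientation": TCP orientation; "force": force on the tool from outside, world axes, zero at the start; "torque": the same for the moment, N m; "grip_width": finger opening in m.
Only numpy, scipy, OpenCV 4.12 (cv2) and the standard library are available. Lean on these libraries where they do the work, as an engineer would, in place of code of your own. Each camera call takes 0.05 s, during which the arm holds its last target.

## Working session

There is one attempt and no reset: what is moved stays moved. The work goes in short steps, Python scripts to look and compute and a shell command to move; the robot and the scene stay as the last step left them, time stands still between calls to the robot, and variables do not carry over. Pictures are saved under pics/ and viewed, and the job is handed in when it is done.

```bash
ls; mkdir -p pics
python3 - <<'E'
from bench import *
import cv2
for n in("scene","side","wrist"):
    p,d=camera(n); cv2.imwrite(f"pics/{n}0.png",p[:,:,::-1])
    import numpy as np; np.savez(f"/tmp/{n}0.npz",p=p,d=d,**{k:np.array(v) for k,v in camera_params(n).items()})
    print(n,np.round(camera_params(n)["world_from_camera"],3).tolist(),camera_params(n)["fx"])
print(state())
E
```

```text
pics
scene [[0.651, 0.492, -0.578, 1.297], [0.759, -0.415, 0.501, -0.672], [0.007, -0.765, -0.644, 0.917], [0.0, 0.0, 0.0, 1.0]] 462.5371892854364
side [[0.891, -0.33, 0.311, 0.225], [-0.453, -0.669, 0.589, -0.637], [0.014, -0.665, -0.746, 0.873], [0.0, 0.0, 0.0, 1.0]] 438.0511408720992
wrist [[1.0, -0.0, -0.002, 0.676], [-0.001, -0.946, -0.325, 0.084], [-0.002, 0.325, -0.946, 0.374], [0.0, 0.0, 0.0, 1.0]] 341.67283277832536
{'t': 0.15, 'joints': array([-0.10811819,  0.47768663,  0.02232645,  1.55616088, -0.01144596,
        1.10933381, -0.08312034]), 'qd': array([-0.00053635, -0.00125092,  0.00235727, -0.00503731, -0.00043899,
        0.00155398,  0.00123829]), 'tau': array([ 1.55385478e-03, -5.96924365e+01,  1.60940632e+00, -2.81490952e+01,
        1.26662746e-02,  6.56643446e-03,  5.58682734e-05]), 'eef_pos': array([6.74664536e-01, 1.49726998e-05, 3.03124186e-01]), 'orientation': array([-2.22072116e+00, -2.22085071e+00,  1.77341562e-03]), 'force': array([-0.04373765, -0.68976962, -0.33586735]), 'torque': array([ 0.07303042, -0.00946821,  0.01831065]), 'grip_width': 0.0852413765356081}
```

View pics/scene0.png

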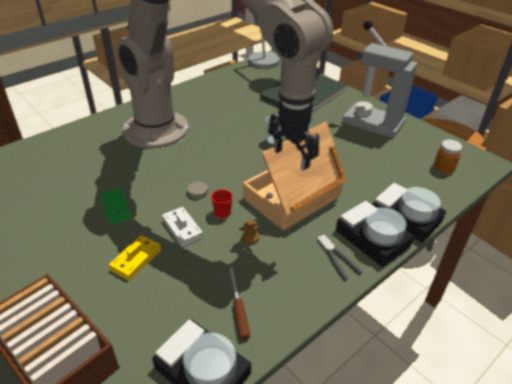

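View pics/side0.png

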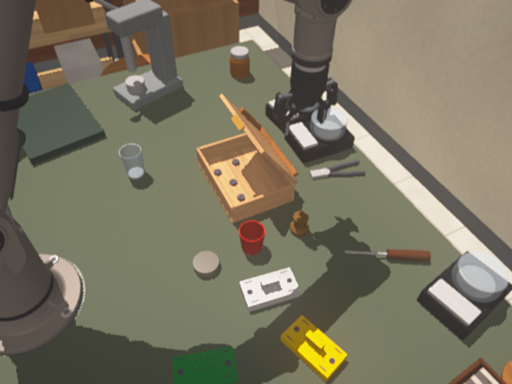

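View pics/wrist0.png

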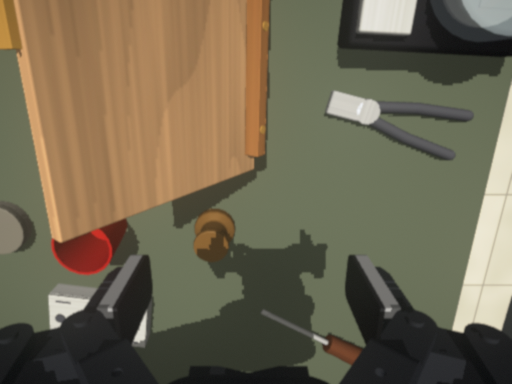

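```bash
cat > h.py <<'E'
from bench import *
import numpy as np, cv2
def pts(n,mask,d,P):
    v,u=np.nonzero(mask&(d>0)); z=d[v,u]
    T=np.array(P["world_from_camera"])
    c=np.stack([(u-P["cx"])/P["fx"]*z,(v-P["cy"])/P["fy"]*z,z,np.ones_like(z)])
    return (T@c)[:3].T
E
python3 - <<'E'
from h import *
for n in("scene","side"):
    P=camera_params(n); p,d=camera(n)
    for t in ("cover","lid","pine_box","seal_cup","die","tin","pliers","screwdriver","tea_glass"):
        for r in cut_out(n,t)[:3]:
            w=pts(n,r["mask"],d,P)
            print(n,t,round(r["conf"],2),np.round(r["extent"]),len(w),np.round(np.median(w,0),3) if len(w) else'',np.round(np.percentile(w,[2,98],0),3).tolist() if len(w) else '')
            np.savez(f"/tmp/{n}_{t}_{int(r['extent'][0])}.npz",w=w,m=r["mask"])
E
```

```text
scene cover 0.96 [117. 206.  34.  36.] 782 [ 0.309 -0.319  0.025] [[0.235, -0.357, 0.001], [0.355, -0.275, 0.052]]
scene cover 0.92 [184. 226.  40.  41.] 985 [ 0.502 -0.221  0.025] [[0.43, -0.252, -0.0], [0.549, -0.175, 0.051]]
scene cover 0.68 [134. 260.  51.  44.] 1132 [ 0.515 -0.377  0.025] [[0.468, -0.43, 0.003], [0.549, -0.312, 0.052]]
scene lid 0.85 [302. 169.  86.  95.] 3788 [0.639 0.089 0.13 ] [[0.582, -0.002, 0.077], [0.689, 0.227, 0.21]]
scene pine_box 0.74 [294. 176. 106. 110.] 5894 [0.636 0.073 0.097] [[0.5, -0.003, 0.005], [0.688, 0.226, 0.209]]
scene seal_cup 0.8 [220. 204.  19.  32.] 511 [ 0.511 -0.091  0.045] [[0.478, -0.117, 0.006], [0.535, -0.06, 0.067]]
scene die 0.89 [252. 233.  18.  23.] 317 [ 0.643 -0.1    0.032] [[0.616, -0.115, 0.004], [0.658, -0.076, 0.055]]
scene die 0.62 [272. 131.  19.  26.] 116 [0.328 0.256 0.038] [[0.3, 0.248, 0.002], [0.357, 0.28, 0.088]]
scene tin 0.62 [197. 191.  26.  16.] 293 [ 0.394 -0.094  0.02 ] [[0.361, -0.119, 0.002], [0.417, -0.064, 0.025]]
scene pliers 0.85 [342. 259.  42.  45.] 510 [0.835 0.039 0.011] [[0.762, -0.006, 0.0], [
[... 1361 characters left out ...]
3], [0.65, -0.079, 0.053]]
side tin 0.72 [252. 238.  21.  36.] 741 [ 0.506 -0.082  0.04 ] [[0.474, -0.118, 0.001], [0.543, -0.06, 0.066]]
side tin 0.71 [206. 264.  29.  23.] 515 [ 0.382 -0.098  0.019] [[0.356, -0.122, 0.005], [0.409, -0.067, 0.023]]
side pliers 0.81 [338. 171.  56.  17.] 416 [0.822 0.036 0.01 ] [[0.758, -0.006, 0.0], [0.898, 0.056, 0.014]]
side pliers 0.63 [130. 164.  27.  35.] 612 [0.325 0.257 0.059] [[0.301, 0.247, 0.007], [0.349, 0.303, 0.085]]
side screwdriver 0.9 [389. 255.  84.  16.] 575 [ 0.806 -0.281  0.019] [[0.698, -0.313, 0.007], [0.858, -0.214, 0.026]]
side tea_glass 0.78 [132. 164.  26.  38.] 686 [0.325 0.259 0.059] [[0.299, 0.247, 0.005], [0.351, 0.304, 0.085]]
```

Run:
```python
from h import *
a=np.load("/tmp/scene0.npz")["p"]; b=np.load("/tmp/side0.npz")["p"]
im=np.hstack([cv2.resize(a[180:280,90:220],(390,300),interpolation=2),cv2.resize(b[250:350,220:350],(390,300),interpolation=2)])
cv2.imwrite("pics/crop.png",im[:,:,::-1])
A=np.load("/tmp/scene_cover_184.npz")["w"];B=np.load("/tmp/side_cover_272.npz")["w"] if __import__("os").path.exists("/tmp/side_cover_272.npz") else np.load("/tmp/side_cover_273.npz")["w"]
for w in(A,B,np.vstack([A,B])):
    t=w[(w[:,2]>.019)&(w[:,2]<.03)]
    r=cv2.minAreaRect((t[:,:2]*1000).astype(np.float32));print("top",r)
    l=w[w[:,2]>.042]; print("lug",cv2.minAreaRect((l[:,:2]*1000).astype(np.float32)),l.mean(0))
# lid plane
import glob
for f in glob.glob("/tmp/*_lid_*"):
    w=np.load(f)["w"]
    best=0
    rng=np.random.default_rng(0)
    for _ in range(500):
        q=w[rng.choice(len(w),3,replace=False)];n=np.cross(q[1]-q[0],q[2]-q[0]);
        if np.linalg.norm(n)<1e-6: continue
        n/=np.linalg.norm(n);i=abs((w-q[0])@n)<.003
        if i.sum()>best:best=i.sum();I=i
    c=w[I].mean(0);n=np.linalg.svd(w[I]-c)[2][2];n*=np.sign(n[2])
    print(f,len(w),best,c,n,"yaw",np.arctan2(n[1],n[0]),"angle",np.arccos(n[2]))
    y=np.array([-n[1],n[0],0]);y/=np.linalg.norm(y);x=np.cross(y,n)
    e=np.stack([(w[I])@x,w[I]@y],1);print(np.percentile(e,[0.5,99.5],0),"c",c@x,c@y,x,y)
```

```text
Traceback (most recent call last):
FileNotFoundError: [Errno 2] No such file or directory: '/tmp/scene_cover_184.npz'
```

View pics/crop.png

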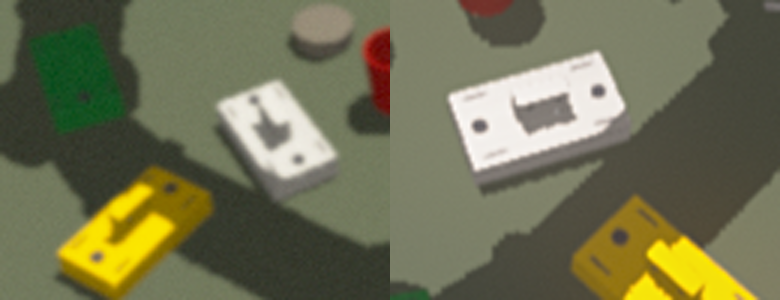

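Three candidates in the scene image: green (117,206), silver-white (184,226) and yellow (134,260). The silver-white one is bare aluminium with a lug, so it is the cover. The crop confirms this.

```bash
ls /tmp/*cover* /tmp/*lid*;python3 - <<'E'
from h import *
import glob
A=np.load("/tmp/scene_cover_183.npz")["w"];B=np.load([f for f in glob.glob("/tmp/side_cover_27*")][0])["w"]
for w in(A,B,np.vstack([A,B])):
    t=w[(w[:,2]>.019)&(w[:,2]<.03)]
    r=cv2.minAreaRect((t[:,:2]*1000).astype(np.float32));print("top",r)
    l=w[w[:,2]>.042]; print("lug",cv2.minAreaRect((l[:,:2]*1000).astype(np.float32)),l.mean(0))
for f in glob.glob("/tmp/*_lid_*"):
    w=np.load(f)["w"]
    best=0
    rng=np.random.default_rng(0)
    for _ in range(500):
        q=w[rng.choice(len(w),3,replace=False)];n=np.cross(q[1]-q[0],q[2]-q[0]);
        if np.linalg.norm(n)<1e-6: continue
        n/=np.linalg.norm(n);i=abs((w-q[0])@n)<.003
        if i.sum()>best:best=i.sum();I=i
    c=w[I].mean(0);n=np.linalg.svd(w[I]-c)[2][2];n*=np.sign(n[2])
    print(f,len(w),best,c,n,"yaw",np.arctan2(n[1],n[0]),"angle",np.arccos(n[2]))
    y=np.array([-n[1],n[0],0]);y/=np.linalg.norm(y);x=np.cross(y,n)
    e=np.stack([(w[I])@x,w[I]@y],1);print(np.percentile(e,[0.5,99.5],0),"c",c@x,c@y,x,y)
# box outer from scene + side
w=np.vstack([np.load(f)["w"] for f in glob.glob("/tmp/*_pine_box_*")])
t=w[(w[:,2]>.03)&(w[:,2]<.066)]
print("box",cv2.minAreaRect((t[:,:2]*1000).astype(np.float32)))
E
```

```text
/tmp/scene_cover_117.npz
/tmp/scene_cover_134.npz
/tmp/scene_cover_183.npz
/tmp/scene_lid_301.npz
/tmp/side_cover_204.npz
/tmp/side_cover_273.npz
/tmp/side_cover_315.npz
/tmp/side_lid_258.npz
top ((487.09954833984375, -213.86611938476562), (65.23770904541016, 126.1987075805664), 81.46421813964844)
lug ((487.702880859375, -214.5841064453125), (14.612961769104004, 45.39381408691406), 81.8674545288086) [ 0.4890976  -0.21504022  0.04954816]
top ((484.0649719238281, -216.0304412841797), (65.73558807373047, 120.44322967529297), 81.11679077148438)
lug ((483.9881896972656, -215.8324737548828), (15.618024826049805, 40.49696350097656), 82.52501678466797) [ 0.48364134 -0.21696944  0.0486156 ]
top ((486.8925476074219, -215.20611572265625), (67.97119903564453, 126.19903564453125), 81.50389099121094)
lug ((487.0570068359375, -215.5392303466797), (16.998010635375977, 46.50619888305664), 82.52501678466797) [ 0.48560136 -0.21627642  0.0489506 ]
/tmp/side_lid_258.npz 1590 907 [0.62054792 0.09979055 0.15011747] [ 0.80803438 -0.02340574  0.58867021] yaw -0.02895816488589591 angle 0.9413834895413631
[[0.16000759 0.01250618]
 [0.33715656 0.24898284]] c 0.24209309699285153 0.11771612930169699 [ 0.58842341 -0.01704443 -0.80837329] [0.02895412 0.99958074 0.        ]
/tmp/scene_lid_301.npz 3788 2690 [0.63103949 0.09823578 0.13985832] [ 0.81474452 -0.01517615  0.57962147] yaw -0.01862472389213384 angle 0.952532229462422
[[0.16111885 0.00894268]
 [0.33171207 0.24618661]] c 0.25067161748651684 0.10997100243328395 [ 0.57952095 -0.01079467 -0.81488585] [0.01862365 0.99982656 0.        ]
box ((586.1905517578125, 115.2465591430664), (244.73171997070312, 190.92477416992188), 89.07077026367188)
```

The wrist image shows the open lid rising towards -x, with nothing above the hinge side. I'll close the fingers, go over the hinge side and sweep the lid down.

```bash
python3 -m crank '[{"dx":8,"dy":50,"grip":0},{"dx":15,"dy":100,"grip":0},{"dx":15,"dy":110,"grip":0},{"dx":15,"dy":110,"dz":-45,"grip":0},{"dx":15,"dy":110,"dz":-45,"grip":0}]'
```

```text
$[0]: bad value
```

```bash
python3 -m crank '[{"wx":0,"wy":0,"wz":0,"dx":8,"dy":50,"dz":0,"grip":0},{"wx":0,"wy":0,"wz":0,"dx":15,"dy":100,"dz":0,"grip":0},{"wx":0,"wy":0,"wz":0,"dx":15,"dy":110,"dz":0,"grip":0},{"wx":0,"wy":0,"wz":0,"dx":15,"dy":110,"dz":-45,"grip":0},{"wx":0,"wy":0,"wz":0,"dx":15,"dy":110,"dz":-45,"grip":0}]'
```

```text
t: 1.78
eef_pos: [0.6879, 0.1087, 0.2553]
orientation: [-2.22, -2.218, 0.011]
force: [-1.2, -0.9, -0.1]
grip_width: 0.0002
```

```bash
python3 -m crank '[{"wx":0,"wy":0,"wz":0,"dx":-50,"dy":0,"dz":3,"grip":0},{"wx":0,"wy":0,"wz":0,"dx":-77,"dy":0,"dz":3,"grip":0},{"wx":0,"wy":0,"wz":0,"dx":-95,"dy":0,"dz":-7,"grip":0},{"wx":0,"wy":0,"wz":0,"dx":-106,"dy":0,"dz":-17,"grip":0},{"wx":0,"wy":0,"wz":0,"dx":-118,"dy":0,"dz":-32,"grip":0},{"wx":0,"wy":0,"wz":0,"dx":-128,"dy":0,"dz":-47,"grip":0},{"wx":0,"wy":0,"wz":0,"dx":-138,"dy":0,"dz":-68,"grip":0}]'
```

```text
t: 2.65
eef_pos: [0.5507, 0.1085, 0.188]
orientation: [-2.222, -2.218, 0.008]
force: [2.2, 0.3, -0.6]
grip_width: 0.0003
```

Run:
```python
from h import *
p,d=camera("side"); cv2.imwrite("pics/s1.png",p[:,:,::-1])
```

```text
(no output)
```

View pics/s1.png

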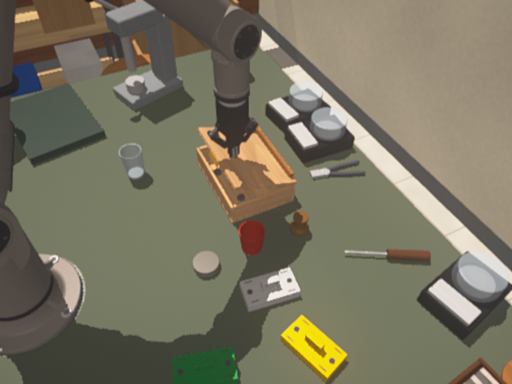

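The lid is following down, with fingers on it at side pixel (235,150). I'll press it down the rest of the way.

```bash
python3 -m crank '[{"wx":0,"wy":0,"wz":0,"dx":-6,"dy":0,"dz":-14,"grip":0},{"wx":0,"wy":0,"wz":0,"dx":-9,"dy":0,"dz":-28,"grip":0},{"wx":0,"wy":0,"wz":0,"dx":-10,"dy":0,"dz":-38,"grip":0},{"wx":0,"wy":0,"wz":0,"dx":-10,"dy":0,"dz":-44,"grip":0},{"wx":0,"wy":0,"wz":0,"dx":-10,"dy":0,"dz":-48,"grip":0},{"wx":0,"wy":0,"wz":0,"dx":-10,"dy":0,"dz":-48,"grip":0}]'
```

```text
t: 3.45
eef_pos: [0.5377, 0.108, 0.1426]
orientation: [-2.219, -2.215, 0.017]
force: [-21.0, -4.5, 62.7]
grip_width: -0.0001
```

```bash
python3 -m crank '[{"wx":0,"wy":0,"wz":0.1,"dx":0,"dy":0,"dz":55,"grip":0},{"wx":0,"wy":0,"wz":0.28,"dx":-5,"dy":-10,"dz":110,"grip":50},{"wx":0,"wy":0,"wz":0.46,"dx":-15,"dy":-65,"dz":125,"grip":50},{"wx":0,"wy":0,"wz":0.64,"dx":-25,"dy":-120,"dz":125,"grip":50},{"wx":0,"wy":0,"wz":0.82,"dx":-35,"dy":-175,"dz":125,"grip":50},{"wx":0,"wy":0,"wz":1.0,"dx":-45,"dy":-230,"dz":125,"grip":50},{"wx":0,"wy":0,"wz":1.18,"dx":-52,"dy":-280,"dz":120,"grip":50},{"wx":0,"wy":0,"wz":1.36,"dx":-52,"dy":-323,"dz":110,"grip":50}]'
python3 - <<'E'
from h import *
for n in("side","scene","wrist"):
    P=camera_params(n);p,d=camera(n); cv2.imwrite(f"pics/{n}2.png",p[:,:,::-1])
    if n=="wrist":
        for r in cut_out(n,"cover")[:2]:
            w=pts(n,r["mask"],d,P);print(r["conf"],np.round(r["extent"]))
            for a,b in((.019,.03),(.042,.06)):
                t=w[(w[:,2]>a)&(w[:,2]<b)];print(len(t)); 
                if len(t)>4: print(cv2.minAreaRect((t[:,:2]*1000).astype(np.float32)),t.mean(0))
    else:
        for r in cut_out(n,"lid")[:1]:
            w=pts(n,r["mask"],d,P); c=w[abs(w[:,2]-.07)<.006]; cc=c.mean(0);print(len(w),len(c),np.linalg.svd(c-cc,full_matrices=False)[2][2],np.percentile(w,[2,50,98],0))
            print(cv2.minAreaRect((c[:,:2]*1000).astype(np.float32)), np.median(c[:,2]))
            f=w[w[:,2]>.079]; 
            if len(f)>4: print("fence",len(f),cv2.minAreaRect((f[:,:2]*1000).astype(np.float32)))
print(state()["eef_pos"],state()["orientation"],state()["joints"])
E
```

```text
t: 4.45
eef_pos: [0.4853, -0.2171, 0.2528]
orientation: [0.355, 3.118, -0.02]
force: [1.2, -0.2, 0.2]
grip_width: 0.0498
3062 2813 [ 0.00363625  0.00130174 -0.99999254] [[ 0.49001826 -0.0018603   0.05924301]
 [ 0.54335705  0.12763262  0.06988681]
 [ 0.63232552  0.23009676  0.08355953]]
((565.2703857421875, 114.5079574584961), (246.25743103027344, 157.69000244140625), 86.47682189941406) 0.06987192310696555
fence 107 ((510.6092224121094, 16.2564697265625), (468.0232238769531, 61.34761428833008), 67.02267456054688)
3474 2894 [-0.00373473  0.0014528  -0.99999197] [[ 0.49925346 -0.00076578  0.06199404]
 [ 0.59621824  0.10807006  0.07147463]
 [ 0.67572771  0.22789069  0.08661432]]
((585.9064331054688, 118.15892791748047), (243.73597717285156, 196.84909057617188), 89.10765075683594) 0.07120464177694191
fence 402 ((655.9002075195312, 137.4664764404297), (98.6183090209961, 235.75990295410156), 24.59942054748535)
0.84 [101. 212. 141. 116.]
6817
((503.2254333496094, -370.87042236328125), (64.26844024658203, 121.37103271484375), 18.180883407592773) [ 0.4998876  -0.36592012  0.02480013]
757
((502.67535400390625, -370.38104248046875), (14.548768997192383, 41.149131774902344), 17.939897537231445) [ 0.50168427 -0.36845242  0.04999108]
0.76 [251. 161.  80. 135.]
8171
((486.6536865234375, -214.96022033691406), (64.04412078857422, 120.0895767211914), 81.68875122070312) [ 0.48147346 -0.21392245  0.02497304]
814
((486.51885986328125, -214.83212280273438), (14.792682647705078, 40.17887496948242), 80.69952392578125) [ 0.48516433 -0.21463941  0.05057492]
[ 0.4860865  -0.21385768  0.25254334] [ 0.36260616  3.11827055 -0.01832264] [ 0.3827078   0.30216974 -0.10929632  1.94870799  0.05618854  0.88906394
  1.58232167]
```

View pics/wrist2.png

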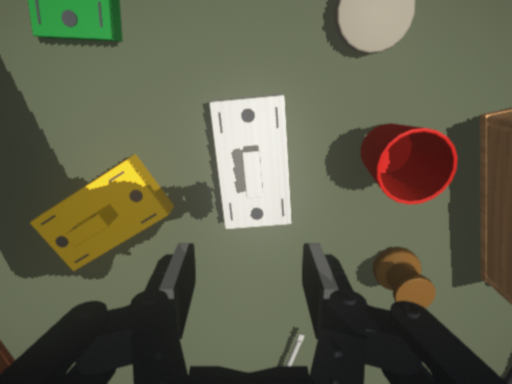

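View pics/side2.png

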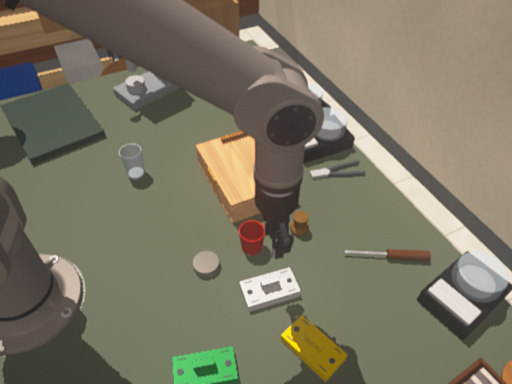

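```bash
cat >> h.py <<'E'
from scipy.spatial.transform import Rotation as Ro
def turn(yaw_y):  # rotvec (world) to bring tool to straight down with tool y at world angle yaw_y
    R=Ro.from_rotvec(state()["orientation"])
    y=np.array([np.cos(yaw_y),np.sin(yaw_y),0]);z=np.array([0,0,-1.]);x=np.cross(y,z)
    G=Ro.from_matrix(np.stack([x,y,z],1)); return (G*R.inv()).as_rotvec()
E
python3 - <<'E'
from h import *
s=state();print(s["t"],s["eef_pos"],turn(np.radians(81.65)), s["force"])
E
```

```text
4.75 [ 0.4860865  -0.21385768  0.25254334] [0.01180994 0.00140133 0.08579291] [ 0.64144902  0.01058111 -1.03137121]
```

```bash
python3 -m crank '[{"wx":0.012,"wy":0.001,"wz":0.086,"dx":0.5,"dy":-1,"dz":-50,"grip":50},{"wx":0.012,"wy":0.001,"wz":0.086,"dx":0.5,"dy":-1,"dz":-95,"grip":50},{"wx":0.012,"wy":0.001,"wz":0.086,"dx":0.5,"dy":-1,"dz":-130,"grip":50},{"wx":0.012,"wy":0.001,"wz":0.086,"dx":0.5,"dy":-1,"dz":-148,"grip":50},{"wx":0.012,"wy":0.001,"wz":0.086,"dx":0.5,"dy":-1,"dz":-151,"grip":50},{"wx":0.012,"wy":0.001,"wz":0.086,"dx":0.5,"dy":-1,"dz":-151,"grip":50}]'
python3 - <<'E'
from h import *
s=state();print(s["t"],s["eef_pos"],turn(np.radians(81.65)), s["force"])
E
```

```text
t: 5.5
eef_pos: [0.4875, -0.2147, 0.1025]
orientation: [0.228, 3.131, -0.0]
force: [0.1, -0.9, 0.5]
grip_width: 0.05
5.5 [ 0.48745545 -0.21472463  0.10253135] [ 0.00029739  0.00201082 -0.00063554] [ 0.10234472 -0.91611217  0.46478544]
```

Aligned. I'll close on the lug, then lift a little.

```bash
python3 -m crank '[{"wx":0,"wy":0,"wz":0,"dx":0,"dy":0,"dz":-1,"grip":5},{"wx":0,"wy":0,"wz":0,"dx":0,"dy":0,"dz":-1,"grip":5},{"wx":0,"wy":0,"wz":0,"dx":0,"dy":0,"dz":-1,"grip":5},{"wx":0,"wy":0,"wz":0,"dx":0,"dy":0,"dz":-1,"grip":5},{"wx":0,"wy":0,"wz":0,"dx":0,"dy":0,"dz":-1,"grip":5},{"wx":0,"wy":0,"wz":0,"dx":0,"dy":0,"dz":-1,"grip":5}]' 60
python3 -m crank '[{"wx":0,"wy":0,"wz":0,"dx":0,"dy":0,"dz":30,"grip":5},{"wx":0,"wy":0,"wz":0,"dx":0,"dy":0,"dz":80,"grip":5},{"wx":0,"wy":0,"wz":0,"dx":0,"dy":0,"dz":130,"grip":5},{"wx":0,"wy":0,"wz":0,"dx":0,"dy":0,"dz":130,"grip":5}]'
python3 - <<'E'
from h import *
s=state();print(s["t"],s["eef_pos"],turn(np.radians(81.65)), s["force"])
P=camera_params("wrist");p,d=camera("wrist"); cv2.imwrite(f"pics/wrist3.png",p[:,:,::-1])
for r in cut_out("wrist","cover")[:3]:
    w=pts("wrist",r["mask"],d,P);print(r["conf"],np.round(r["extent"]),np.median(w,0))
E
```

```text
t: 6.25
eef_pos: [0.4881, -0.215, 0.1026]
orientation: [0.228, 3.129, -0.001]
force: [0.8, 0.1, 5.5]
grip_width: 0.0126
t: 6.75
eef_pos: [0.4901, -0.2157, 0.2367]
orientation: [0.228, 3.122, -0.004]
force: [0.3, -0.4, -2.0]
grip_width: 0.0125
6.75 [ 0.490088   -0.21574332  0.236728  ] [3.65542876e-03 1.15020121e-02 9.70412563e-06] [ 0.33210659 -0.36780682 -2.00562545]
0.9 [250. 227. 143. 227.] [ 0.46292956 -0.213601    0.15887435]
0.86 [72. 10. 99. 21.] [ 0.34826175 -0.31714937  0.02422071]
0.66 [ 83. 201. 154. 119.] [ 0.49759182 -0.35944525  0.02490975]
```

View pics/wrist3.png

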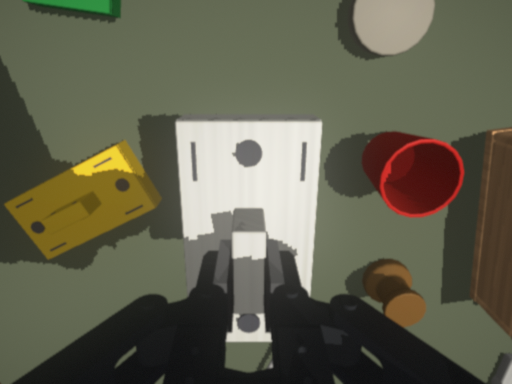

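```bash
python3 -m crank '[{"wx":0,"wy":0.01,"wz":-0.18,"dx":5,"dy":20,"dz":10,"grip":5},{"wx":0,"wy":0.01,"wz":-0.36,"dx":20,"dy":70,"dz":15,"grip":5},{"wx":0,"wy":0.01,"wz":-0.54,"dx":40,"dy":120,"dz":15,"grip":5},{"wx":0,"wy":0.01,"wz":-0.72,"dx":60,"dy":170,"dz":15,"grip":5},{"wx":0,"wy":0.01,"wz":-0.9,"dx":80,"dy":220,"dz":15,"grip":5},{"wx":0,"wy":0.01,"wz":-1.08,"dx":95,"dy":270,"dz":15,"grip":5},{"wx":0,"wy":0.01,"wz":-1.26,"dx":105,"dy":310,"dz":15,"grip":5},{"wx":0,"wy":0.01,"wz":-1.44,"dx":108,"dy":326,"dz":15,"grip":5}]'
python3 - <<'E'
from h import *
s=state();print(s["t"],s["eef_pos"],turn(-.017),turn(-.017+np.pi), s["force"])
P=camera_params("wrist");p,d=camera("wrist"); cv2.imwrite(f"pics/wrist4.png",p[:,:,::-1])
np.savez("/tmp/w4.npz",p=p,d=d,T=P["world_from_camera"],k=[P[k] for k in("fx","fy","cx","cy")])
for t in("cover","short_fence","long_fence"):
  for r in cut_out("wrist",t)[:2]:
    w=pts("wrist",r["mask"],d,P);print(t,r["conf"],np.round(r["extent"]),np.round(np.percentile(w,[2,50,98],0),4).tolist())
    np.savez(f"/tmp/w4_{t}.npz",w=w,m=r["mask"])
E
```

```text
t: 7.85
eef_pos: [0.5948, 0.1146, 0.2451]
orientation: [-2.233, -2.197, 0.011]
force: [0.1, -1.3, -1.7]
grip_width: 0.0128
7.85 [0.59475485 0.11462039 0.24506024] [-0.0019632  -0.01139284 -0.00077312] [ 1.78913232e-02 -3.08300779e-03  3.14076707e+00] [ 0.09480091 -1.30153817 -1.69553322]
cover 0.8 [249. 228. 147. 227.] [[0.5649, 0.0657, 0.1565], [0.5955, 0.1439, 0.1676], [0.6259, 0.1774, 0.1937]]
short_fence 0.71 [276.  38. 155.  24.] [[0.5672, 0.2111, 0.0768], [0.6123, 0.2171, 0.0854], [0.6572, 0.2233, 0.087]]
short_fence 0.44 [462. 243.  99.  56.] [[0.7583, 0.0107, 0.0043], [0.8015, 0.0453, 0.0123], [0.8523, 0.0612, 0.014]]
long_fence 0.93 [348. 165.  47. 278.] [[0.657, 0.03, 0.0715], [0.6627, 0.1411, 0.0851], [0.6709, 0.2192, 0.0868]]
```

View pics/wrist4.png

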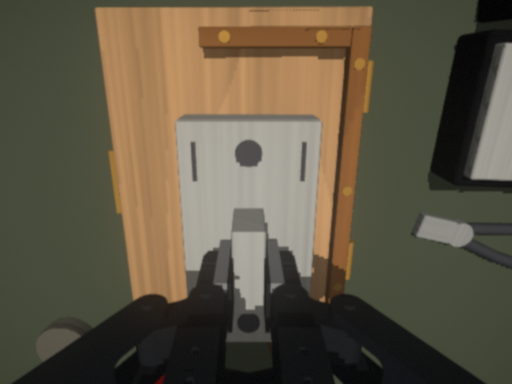

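The cover is held at wrist pixels (180-320, 115-), short fence along row 37, long fence along column about 345. Now I'll measure the gaps from depth.

```bash
cat > fit.py <<'E'
from h import *
def fit(z):
    L=np.load(f"/tmp/{z}_long_fence.npz")["w"];S=np.load(f"/tmp/{z}_short_fence.npz")["w"];C=np.load(f"/tmp/{z}_cover.npz")["w"]
    def edge(w,ax,q,step=.006):
        o=1-ax;out=[]
        for a in np.arange(w[:,o].min(),w[:,o].max(),step):
            b=w[(w[:,o]>=a)&(w[:,o]<a+step)]
            if len(b)>5: out.append((a+step/2,np.percentile(b[:,ax],q)))
        out=np.array(out); 
        for _ in range(3):
            c=np.polyfit(out[:,0],out[:,1],1);r=abs(out[:,1]-np.polyval(c,out[:,0]));out=out[r<max(.0015,2*np.median(r))]
        return c
    tl=L[L[:,2]>.081];ts=S[(S[:,2]>.081)&(S[:,0]<.65)]
    tl=tl[(tl[:,1]<.2)]
    l=edge(tl,0,3);lo=edge(tl,0,97);s=edge(ts,1,3)
    print("long inner x(y)",l,"outer",lo,"short inner y(x)",s,"yaw from long",-l[0],"short",s[0])
    zc=np.median(C[:,2])
    t=C[abs(C[:,2]-zc)<.008]
    for _ in range(4):
        A=np.c_[t[:,:2],np.ones(len(t))];k=np.linalg.lstsq(A,t[:,2],rcond=None)[0];r=abs(t[:,2]-A@k);t=t[r<.002]
    print("cover top plane slopes",k[:2],"n",len(t))
    tp=t[t[:,1]>t[:,1].max()-.07]
    e1=edge(tp,0,98.5);e0=edge(tp,0,1.5);f=edge(tp,1,98.5)
    print("cover +x edge x(y)",e1,"-x",e0,"+y end y(x)",f)
    ym=.15;print("width",np.polyval(e1,ym)-np.polyval(e0,ym))
    ce=np.median(tp[:,0]);yend=np.polyval(f,np.median(tp[:,0]))
    xm=np.median(tp[:,0])
    print("end y",yend,"side x at end",np.polyval(e1,yend),"zplane at tcp",zc)
    # gap
    print("gap long(x)",np.polyval(l,yend)-np.polyval(e1,yend),"gap short(y)",np.polyval(s,xm)-yend)
E
python3 -c "
import fit;fit.fit('w4')"
```

```text
Traceback (most recent call last):
  File "fit.py", line 15, in fit
    l=edge(tl,0,3);lo=edge(tl,0,97);s=edge(ts,1,3)
                                      ~~~~^^^^^^^^
  File "fit.py", line 6, in edge
    for a in np.arange(w[:,o].min(),w[:,o].max(),step):
                       ~~~~~~~~~~^^
ValueError: zero-size array to reduction operation minimum which has no identity
```

Second detection of short_fence (the pliers) overwrote the file. I'll build the masks from depth instead of relying on it.

```bash
cat > f2.py <<'E'
from h import *
def build(z):
    a=np.load(f"/tmp/{z}.npz");P=dict(zip(("fx","fy","cx","cy"),a["k"]));P["world_from_camera"]=a["T"]
    w=pts("",np.ones((384,512),bool),a["d"],P)
    q=w[(w[:,2]>.080)&(w[:,2]<.092)&(w[:,0]>.45)&(w[:,0]<.70)&(w[:,1]>-.02)&(w[:,1]<.24)]
    S=q[(q[:,1]>.195)&(q[:,0]<.645)];L=q[(q[:,0]>.645)]
    np.savez(f"/tmp/{z}_long_fence.npz",w=L);np.savez(f"/tmp/{z}_short_fence.npz",w=S);print(len(S),len(L))
E
python3 -c "
import fit,f2;f2.build('w4');fit.fit('w4')"
```

```text
2709 5545
long inner x(y) [0.01552915 0.65629428] outer [0.01648924 0.66747166] short inner y(x) [-0.01730257  0.22231305] yaw from long -0.01552915425459798 short -0.017302574549814292
cover top plane slopes [-0.01254548  0.00394473] n 18092
cover +x edge x(y) [0.00294243 0.62584775] -x [0.02617508 0.56084755] +y end y(x) [-0.01622895  0.18653736]
width 0.061515301908975695
end y 0.17687239207723837 side x at end 0.6263681853844595 zplane at tcp 0.16758111014731775
gap long(x) 0.03267276878666192 gap short(y) 0.03513630019654776
```

```bash
python3 -m crank '[{"wx":-0.002,"wy":-0.011,"wz":0,"dx":13,"dy":14,"dz":0,"grip":5},{"wx":-0.002,"wy":-0.011,"wz":0,"dx":24,"dy":26,"dz":-15,"grip":5},{"wx":-0.002,"wy":-0.011,"wz":0,"dx":24,"dy":26,"dz":-35,"grip":5},{"wx":-0.002,"wy":-0.011,"wz":0,"dx":24,"dy":26,"dz":-55,"grip":5},{"wx":-0.002,"wy":-0.011,"wz":0,"dx":24,"dy":26,"dz":-65,"grip":5},{"wx":-0.002,"wy":-0.011,"wz":0,"dx":24,"dy":26,"dz":-68,"grip":5},{"wx":-0.002,"wy":-0.011,"wz":0,"dx":24,"dy":26,"dz":-68,"grip":5}]'
cat > look.py <<'E'
from h import *
import sys,fit,f2
n=sys.argv[1]
s=state();print(s["t"],s["eef_pos"],turn(-.0165), s["force"],s["torque"],s["grip_width"])
P=camera_params("wrist");p,d=camera("wrist"); cv2.imwrite(f"pics/{n}.png",p[:,:,::-1])
np.savez(f"/tmp/{n}.npz",p=p,d=d,T=P["world_from_camera"],k=[P[k] for k in("fx","fy","cx","cy")])
r=cut_out("wrist","cover")[0]
print(r["conf"],r["extent"]);np.savez(f"/tmp/{n}_cover.npz",w=pts("",r["mask"],d,P))
f2.build(n);fit.fit(n)
E
python3 look.py w5
```

```text
t: 8.93
eef_pos: [0.6191, 0.1362, 0.1783]
orientation: [2.232, 2.208, -0.001]
force: [0.1, 0.5, -2.2]
grip_width: 0.0124
8.925 [0.61914833 0.13621844 0.17825747] [ 0.00169544  0.00114425 -0.00556633] [ 0.14519188  0.50457957 -2.21153773] [ 0.03558371 -0.01478033 -0.01861251] 0.01244257742901697
0.67 [249.1, 228.6, 145.6, 228.5]
5240 6962
long inner x(y) [0.01562334 0.65629547] outer [0.01901448 0.66710455] short inner y(x) [-0.23017729  0.34330413] yaw from long -0.0156233373137377 short -0.23017728860768727
cover top plane slopes [-0.00027543  0.00032044] n 18195
cover +x edge x(y) [-0.00070791  0.65170598] -x [0.01855475 0.58664042] +y end y(x) [-0.01026426  0.20453818]
width 0.062176160741750586
end y 0.19816678285860853 side x at end 0.6515656951016255 zplane at tcp 0.10060575518012187
gap long(x) 0.007825797376136201 gap short(y) 0.0022579688663939
```

View pics/w5.png

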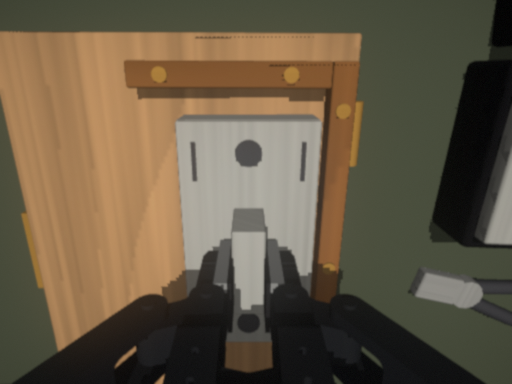

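```bash
python3 -m crank '[{"wx":0.001,"wy":0.001,"wz":-0.006,"dx":1,"dy":2,"dz":-2,"grip":5},{"wx":0.001,"wy":0.001,"wz":-0.006,"dx":2,"dy":4,"dz":-4,"grip":5},{"wx":0.001,"wy":0.001,"wz":-0.006,"dx":3,"dy":7,"dz":-5,"grip":5},{"wx":0.001,"wy":0.001,"wz":-0.006,"dx":3,"dy":7,"dz":-5,"grip":5},{"wx":0.001,"wy":0.001,"wz":-0.006,"dx":3,"dy":7,"dz":-5,"grip":5}]'
python3 look.py w6
```

```text
t: 9.65
eef_pos: [0.6223, 0.1433, 0.1737]
orientation: [2.239, 2.202, 0.0]
force: [-0.3, 0.2, -1.6]
grip_width: 0.0129
9.65 [0.62230867 0.143315   0.17372763] [0.00053448 0.00087241 0.0002614 ] [-0.29413701  0.15497658 -1.63253461] [0.0019126  0.01247397 0.02109682] 0.01292233004189021
0.69 [248.2, 226.9, 147.5, 229.7]
5380 6656
long inner x(y) [0.01570907 0.65631511] outer [0.01732975 0.6673996 ] short inner y(x) [-0.11551938  0.27832872] yaw from long -0.01570907418726928 short -0.11551937716421798
cover top plane slopes [-0.00036104  0.00155353] n 18175
cover +x edge x(y) [0.00663449 0.65377137] -x [0.02687833 0.58841125] +y end y(x) [-0.01651238  0.21563603]
width 0.06232354309730448
end y 0.20532871675426712 side x at end 0.6551336188981545 zplane at tcp 0.09612704785279777
gap long(x) 0.004407012858348769 gap short(y) 0.0008908112448257344
```

```bash
python3 -m crank '[{"wx":0,"wy":0,"wz":0,"dx":0,"dy":0,"dz":-0.8,"grip":5},{"wx":0,"wy":0,"wz":0,"dx":0,"dy":0,"dz":-1.2,"grip":5},{"wx":0,"wy":0,"wz":0,"dx":0,"dy":0,"dz":-1.2,"grip":5}]'
python3 -m crank '[{"wx":0,"wy":0,"wz":0,"dx":0,"dy":0,"dz":-0.4,"grip":5},{"wx":0,"wy":0,"wz":0,"dx":0,"dy":0,"dz":-0.4,"grip":5}]'
```

```text
t: 10.12
eef_pos: [0.6224, 0.1432, 0.1731]
orientation: [2.239, 2.202, 0.001]
force: [-2.2, -0.9, 5.1]
grip_width: 0.013
t: 10.38
eef_pos: [0.6224, 0.1432, 0.1731]
orientation: [2.239, 2.202, 0.001]
force: [-2.8, -0.4, 5.5]
grip_width: 0.0128
```

```bash
python3 -m crank '[{"wx":0,"wy":0,"wz":0,"dx":0.5,"dy":0,"dz":0.2,"grip":5},{"wx":0,"wy":0,"wz":0,"dx":1,"dy":0,"dz":0.2,"grip":5},{"wx":0,"wy":0,"wz":0,"dx":1.5,"dy":0,"dz":0.2,"grip":5},{"wx":0,"wy":0,"wz":0,"dx":2,"dy":0,"dz":0.2,"grip":5},{"wx":0,"wy":0,"wz":0,"dx":2,"dy":0,"dz":0.2,"grip":5}]'
python3 -m crank '[{"wx":0,"wy":0,"wz":0,"dx":0.5,"dy":1,"dz":0,"grip":5},{"wx":0,"wy":0,"wz":0,"dx":0.5,"dy":2,"dz":0,"grip":5},{"wx":0,"wy":0,"wz":0,"dx":0.5,"dy":3,"dz":0,"grip":5},{"wx":0,"wy":0,"wz":0,"dx":0.5,"dy":3,"dz":0,"grip":5}]'
```

```text
t: 11.0
eef_pos: [0.6245, 0.1432, 0.1732]
orientation: [2.24, 2.201, 0.001]
force: [-1.1, 0.4, 1.1]
grip_width: 0.0125
t: 11.5
eef_pos: [0.6252, 0.1463, 0.1732]
orientation: [2.239, 2.202, 0.002]
force: [0.1, -0.7, 0.3]
grip_width: 0.0128
```

```bash
python3 -m crank '[{"wx":0,"wy":0,"wz":0,"dx":0.3,"dy":0.5,"dz":0,"grip":5},{"wx":0,"wy":0,"wz":0,"dx":0.7,"dy":1,"dz":0,"grip":5},{"wx":0,"wy":0,"wz":0,"dx":0.7,"dy":1,"dz":0,"grip":5}]'
python3 -m crank '[{"wx":0,"wy":0,"wz":0,"dx":0.3,"dy":0.5,"dz":0,"grip":5},{"wx":0,"wy":0,"wz":0,"dx":0.7,"dy":1,"dz":0,"grip":5},{"wx":0,"wy":0,"wz":0,"dx":0.7,"dy":1,"dz":0,"grip":5}]'; python3 look.py w7
```

```text
t: 11.88
eef_pos: [0.6254, 0.1468, 0.1732]
orientation: [2.24, 2.201, -0.0]
force: [-3.5, -2.9, 4.0]
grip_width: 0.0126
t: 12.25
eef_pos: [0.6256, 0.1468, 0.1731]
orientation: [2.241, 2.201, -0.004]
force: [-5.2, -4.8, 4.9]
grip_width: 0.0128
12.25 [0.62555875 0.1468431  0.17313672] [ 0.00236791 -0.00104019  0.00135885] [-5.16546216 -4.78134563  4.91124646] [-1.10860216  1.07103932  0.04527699] 0.012776512129258425
0.69 [247.6, 228.1, 145.0, 232.6]
5349 5445
long inner x(y) [0.01616507 0.6584652 ] outer [0.0154036  0.66784809] short inner y(x) [-0.0598464   0.24668162] yaw from long -0.016165067281685586 short -0.05984639517518004
cover top plane slopes [-0.00102957 -0.00119029] n 18194
cover +x edge x(y) [0.00255153 0.65754323] -x [0.02314027 0.59211122] +y end y(x) [-0.01684515  0.21923212]
width 0.06234369912697035
end y 0.20866536089690288 side x at end 0.6580756422405297 zplane at tcp 0.09549136497365292
gap long(x) 0.0037626500830523213 gap short(y) 0.0004753600808667102
```

View pics/w7.png

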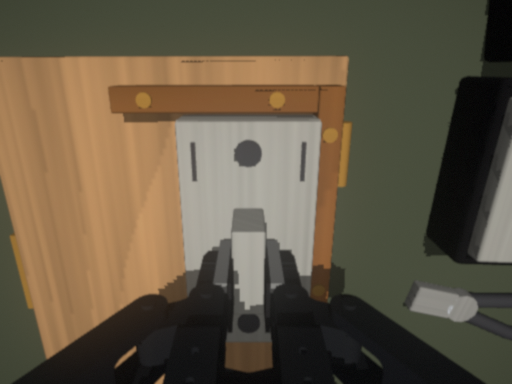

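Both fences give about 5 N, but some of that could be friction on the board. I'll unload the downward force and push again to see.

```bash
python3 -m crank '[{"wx":0.002,"wy":-0.001,"wz":0,"dx":-0.2,"dy":-0.2,"dz":0.5,"grip":5},{"wx":0.002,"wy":-0.001,"wz":0,"dx":0,"dy":0.3,"dz":0.5,"grip":5},{"wx":0.002,"wy":-0.001,"wz":0,"dx":0,"dy":0.6,"dz":0.5,"grip":5},{"wx":0.002,"wy":-0.001,"wz":0,"dx":0,"dy":1,"dz":0.5,"grip":5},{"wx":0.002,"wy":-0.001,"wz":0,"dx":0,"dy":1,"dz":0.5,"grip":5}]'
python3 - <<'E'
from h import *
s=state();print(s["eef_pos"],s["force"],s["torque"])
a=np.load("/tmp/w7.npz")["p"]
cv2.imwrite("pics/w7c.png",cv2.resize(a[70:170,160:360],(800,400),interpolation=2)[:,:,::-1])
E
```

```text
t: 12.98
eef_pos: [0.6255, 0.1482, 0.1735]
orientation: [-2.241, -2.202, 0.0]
force: [-0.4, -0.1, -2.5]
grip_width: 0.0126
[0.62550365 0.14824932 0.17352113] [-0.37144424 -0.08681527 -2.5256558 ] [-0.02188541  0.23809743  0.05042075]
```

View pics/w7c.png

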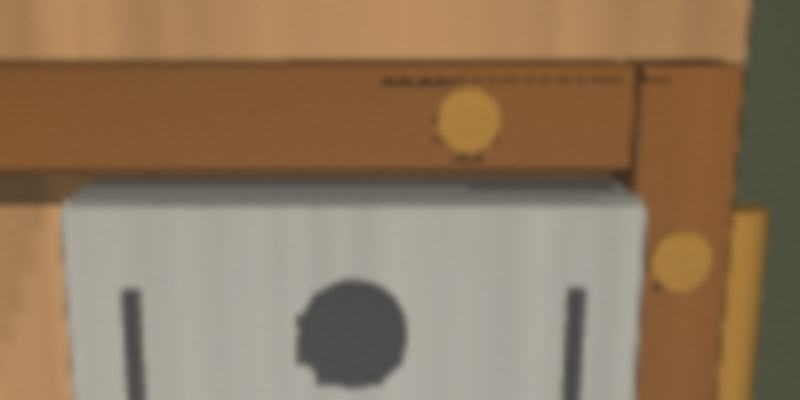

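It was friction: with the load off, the cover slid 1.4 mm freely in y. I'll push on in small steps with the cover just unloaded.

```bash
python3 -m crank '[{"wx":0,"wy":0,"wz":0,"dx":0.3,"dy":0.5,"dz":0,"grip":5},{"wx":0,"wy":0,"wz":0,"dx":0.6,"dy":1,"dz":0,"grip":5},{"wx":0,"wy":0,"wz":0,"dx":0.6,"dy":1,"dz":0,"grip":5}]'
python3 -m crank '[{"wx":0,"wy":0,"wz":0,"dx":0.3,"dy":0.5,"dz":0,"grip":5},{"wx":0,"wy":0,"wz":0,"dx":0.6,"dy":1,"dz":0,"grip":5},{"wx":0,"wy":0,"wz":0,"dx":0.6,"dy":1,"dz":0,"grip":5}]'
```

```text
t: 13.35
eef_pos: [0.6257, 0.1489, 0.1734]
orientation: [-2.241, -2.202, 0.002]
force: [-3.9, -2.3, -0.5]
grip_width: 0.0123
t: 13.72
eef_pos: [0.6258, 0.149, 0.1734]
orientation: [-2.241, -2.201, 0.005]
force: [-4.9, -4.1, 1.4]
grip_width: 0.0124
```

```bash
python3 -m crank '[{"wx":0.001,"wy":-0.001,"wz":0,"dx":0,"dy":0,"dz":0.5,"grip":5},{"wx":0.001,"wy":-0.001,"wz":0,"dx":0.4,"dy":0.4,"dz":0.5,"grip":5},{"wx":0.001,"wy":-0.001,"wz":0,"dx":0.8,"dy":0.8,"dz":0.5,"grip":5},{"wx":0.001,"wy":-0.001,"wz":0,"dx":0.8,"dy":0.8,"dz":0.5,"grip":5},{"wx":0.001,"wy":-0.001,"wz":0,"dx":0.8,"dy":0.8,"dz":0.5,"grip":5}]'
python3 look.py w8;python3 - <<'E'
from h import *
a=np.load("/tmp/w8.npz")["p"]
cv2.imwrite("pics/w8c.png",cv2.resize(a[70:170,160:360],(800,400),interpolation=2)[:,:,::-1])
E
```

```text
t: 14.35
eef_pos: [0.6259, 0.149, 0.1737]
orientation: [-2.241, -2.2, 0.006]
force: [-4.6, -2.5, 0.9]
grip_width: 0.0126
14.35 [0.62594961 0.14903578 0.17369776] [ 0.00208706 -0.00359153  0.00190776] [-4.6400904  -2.51827221  0.93178682] [-0.883593    1.30378061  0.17380053] 0.0126060650720402
0.67 [247.9, 228.1, 144.7, 224.6]
5093 5186
long inner x(y) [0.01581142 0.65863598] outer [0.01495679 0.66788741] short inner y(x) [-0.02025604  0.22403997] yaw from long -0.01581141727660175 short -0.02025603502991211
cover top plane slopes [-0.00570195 -0.0006853 ] n 18193
cover +x edge x(y) [0.00497643 0.657254  ] -x [0.02146195 0.59251283] +y end y(x) [-0.01538588  0.2205108 ]
width 0.06226834452846286
end y 0.21085854401286291 side x at end 0.6583033218962037 zplane at tcp 0.09603337000306683
gap long(x) 0.003666630732008125 gap short(y) 0.0004738973820007375
```

View pics/w8c.png

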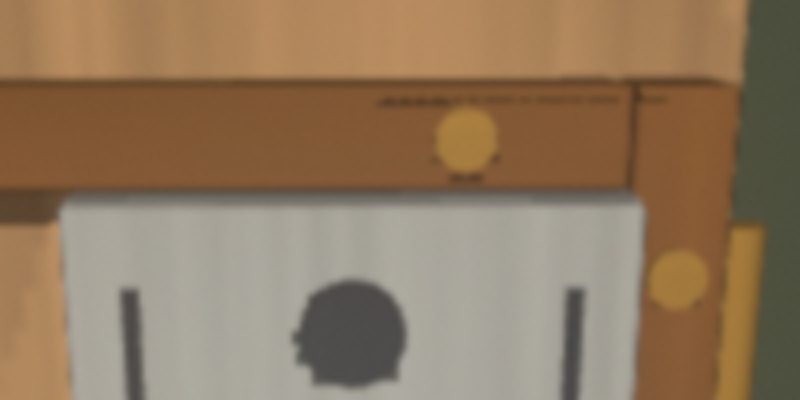

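```bash
python3 -m crank '[{"wx":0.002,"wy":-0.003,"wz":0,"dx":0.7,"dy":1.2,"dz":0.1,"grip":5},{"wx":0.002,"wy":-0.003,"wz":0,"dx":0.9,"dy":1.4,"dz":0.1,"grip":5},{"wx":0.002,"wy":-0.003,"wz":0,"dx":0.9,"dy":1.4,"dz":0.1,"grip":5},{"wx":0.002,"wy":-0.003,"wz":0,"dx":0.9,"dy":1.4,"dz":0.1,"grip":5}]'
python3 - <<'E'
from h import *
for i in range(3):
    camera("side"); s=state();print(s["t"],s["eef_pos"],s["force"],s["torque"],turn(-.0158))
E
```

```text
t: 14.95
eef_pos: [0.6259, 0.1491, 0.1737]
orientation: [-2.242, -2.2, 0.006]
force: [-7.4, -5.9, 1.9]
grip_width: 0.0126
15.0 [0.62591982 0.14905299 0.17368853] [-7.29346234 -5.63146601  3.28516   ] [-1.18895168  1.55115193  0.14828577] [ 0.00214839 -0.00329051  0.00324634]
15.05 [0.62593585 0.14903731 0.17368278] [-6.59589645 -4.87481644  2.99442035] [-1.11955905  1.55027844  0.22772665] [ 0.00217617 -0.00327109  0.00323812]
15.1 [0.62593796 0.14905443 0.1736699 ] [-5.95639152 -5.03687669  2.25347511] [-1.17090759  1.54022669  0.15588504] [ 0.00214032 -0.0032841   0.00323671]
```

```bash
python3 -m crank '[{"wx":0.002,"wy":-0.003,"wz":0,"dx":1,"dy":1.6,"dz":0.2,"grip":5},{"wx":0.002,"wy":-0.003,"wz":0,"dx":1,"dy":1.8,"dz":0.2,"grip":5},{"wx":0.002,"wy":-0.003,"wz":0,"dx":1,"dy":1.8,"dz":0.2,"grip":5},{"wx":0.002,"wy":-0.003,"wz":0,"dx":1,"dy":1.8,"dz":0.2,"grip":5},{"wx":0.002,"wy":-0.003,"wz":0,"dx":1,"dy":1.8,"dz":0.2,"grip":5},{"wx":0.002,"wy":-0.003,"wz":0,"dx":1,"dy":1.8,"dz":0.2,"grip":5}]'
python3 look.py w9
python3 - <<'E'
from h import *
a=np.load("/tmp/w9.npz")["p"]
for n in("side","scene"):
    P=camera_params(n);p,d=camera(n)
    cv2.imwrite(f"pics/{n}9.png",p[:,:,::-1])
    for t in ("lid","cover","seal_cup","die","tin","pliers","screwdriver","tea_glass"):
        for r in cut_out(n,t)[:2]:
            w=pts(n,r["mask"],d,P)
            print(n,t,round(r["conf"],2),np.round(r["extent"]),np.round(np.median(w,0),3))
            if t=="lid":
                c=w[abs(w[:,2]-.07)<.006];print(np.linalg.svd(c-c.mean(0),full_matrices=False)[2][2])
s=state();print(s["t"],s["eef_pos"],s["force"])
E
```

```text
t: 15.85
eef_pos: [0.6259, 0.1491, 0.1737]
orientation: [-2.243, -2.199, 0.007]
force: [-6.6, -6.0, 3.1]
grip_width: 0.0126
15.85 [0.62591706 0.14908874 0.17367847] [ 0.00273191 -0.00330595  0.00329841] [-6.58227936 -5.98939933  3.12636943] [-1.31118198  1.56900826  0.23703987] 0.012562621041334049
0.76 [248.4, 229.5, 142.8, 223.8]
5083 5189
long inner x(y) [0.01363014 0.6589749 ] outer [0.01640805 0.66768749] short inner y(x) [-0.02243402  0.22541696] yaw from long -0.013630135981067324 short -0.02243402329470749
cover top plane slopes [-0.00574884 -0.00062285] n 18200
cover +x edge x(y) [0.00431917 0.65740835] -x [0.02244823 0.59229172] +y end y(x) [-0.01306356  0.21906344]
width 0.06239727189577793
end y 0.21086767591202657 side x at end 0.6583191236632215 zplane at tcp 0.09601197664996491
gap long(x) 0.0035299290678956208 gap short(y) 0.00047472411270516046
side lid 0.89 [246. 172. 102.  72.] [0.559 0.077 0.07 ]
[-0.00147152 -0.00121521  0.99999818]
side cover 0.76 [206. 365.  68.  34.] [ 0.293 -0.319  0.024]
side cover 0.75 [256. 152.  40.  40.] [0.612 0.122 0.094]
side seal_cup
[... 516 characters left out ...]
4 0.077 0.071]
[-7.16812854e-03 -8.61646405e-04 -9.99973937e-01]
scene cover 0.78 [312. 177.  45.  27.] [0.638 0.131 0.095]
scene cover 0.65 [116. 206.  36.  37.] [ 0.309 -0.32   0.025]
scene seal_cup 0.66 [221. 204.  20.  27.] [ 0.51  -0.09   0.044]
scene die 0.83 [253. 232.  20.  23.] [ 0.643 -0.1    0.029]
scene tin 0.64 [198. 189.  25.  16.] [ 0.394 -0.094  0.02 ]
scene pliers 0.87 [341. 258.  43.  43.] [0.83  0.039 0.012]
scene pliers 0.47 [295. 182.  99.  62.] [0.579 0.075 0.071]
scene screwdriver 0.97 [242. 314.  18.  50.] [ 0.824 -0.284  0.023]
scene tea_glass 0.78 [275. 130.  15.  28.] [0.339 0.267 0.062]
16.85 [0.62595613 0.1491008  0.17370893] [-7.59905804 -7.05394561  2.69010016]
```

View pics/side9.png

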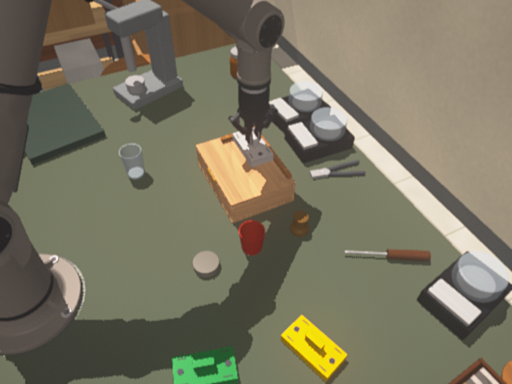

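View pics/w9.png

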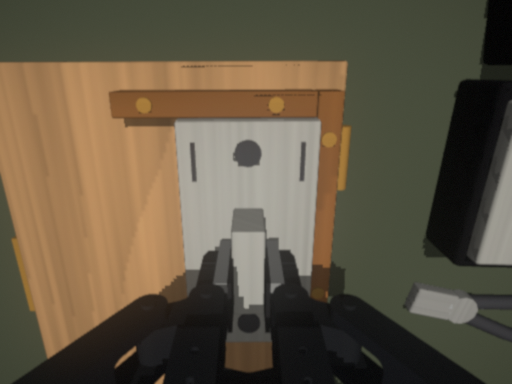

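The cover sits in the corner: in the wrist view its end (row 120) meets the short fence (row 118), and its right side meets the long fence (column about 318). Pushing harder added force without moving it. The lid is flat and the bystanders are where they were. I'm handing in while holding.

```bash
python3 -c "
from bench import *
print(sign_off()); s=state(); print(s['t'],s['eef_pos'],s['force'],s['grip_width'])"
```

```text
the job is handed in; nothing more can be done
None
the job is handed in; nothing more can be done
```

I swept the lid shut with closed fingers and picked the aluminium cover up by its lug. I then turned it to line up with the fences, slid it into the corner, and handed in at about 17 s while still gripping it. No verdict was reported.

**Last checks:**
- **Lid:** the board fits as flat to within about 0.007 rad.
- **Cover:** the top is level to about 0.006 rad and parallel to the long fence to about 0.003 rad. It may ride a fraction of a millimetre above the board, within the 4 mm allowed.
- **Push:** the total push force was about 7 N towards each fence. Pushing harder raised the force without moving the cover. That total includes some friction, so the force on each fence is not measured separately.
- **Other things:** none of them had moved by more than about 10 mm. The largest readings were the tea glass in the scene camera, whose first detection of it was mislabelled, and the screwdriver. I put both down to detection noise, because the arm never went near either.

**Checks that failed or disagreed:**
- **Friction:** the first 5 N reading in the corner was friction on the board. With the load off, the cover slid about 2 mm further before it really met the short fence.
- **Lid press:** pressing the lid shut briefly put about 63 N on the wrist, under the 120 N limit.
- **Long-fence gap:** the final fit printed a gap of about 3.5 mm. I discounted it because the taller cover hides the fence's inner edge there. Measured against the fence line from an earlier clear view, the gap is about 0 mm.

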